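# Shut and latch the cookie-disc caddy

## Robot

A 7-joint arm with a two-finger parallel gripper is mounted at the origin on the work surface. World frame = base frame: x ahead of the robot, y to its left, z up, the work surface at z = 0. Lengths are in m, angles in rad, forces in N, time in s.
With the tool pointing down it reaches from about 0.4 to 0.85 m from the base axis. Payload 4.5 kg.
Tool frame: the origin (TCP) lies on the centre line of the jaws, within the pads' length; the fingertips stand 11 mm ahead of it and the grasp point (between the pads) lies 8 mm behind it; z points along the fingers, y is the direction in which the jaws open and shut (so a half turn about z gives the same grasp; the last joint's range is limited). The gripper opens to 88 mm and grips with 3 to 60 N. Pads are 18 mm wide; open, the fingers measure 123 mm over their backs; the gripper's body (75 mm by 187 mm) begins 45 mm behind the grasp point.
Start: joints at [1.256, 0.689, -0.195, 1.565, 0.157, 0.902, -0.215], TCP at [0.214, -0.587, 0.25] pointing down, gripper open.
Joint ranges: [-3.01, 3.01], [-0.46, 2.08], [-1.47, 1.51], [0.13, 2.56], [-1, 4.14], [0.04, 2.09], [-2.66, 2.66]. Speed limits (rad/s): [2.57, 2.57, 3.14, 3.14, 3.14, 3.14, 3.14].

## Interface

Orientations are given as a unit quaternion [x, y, z, w].
In Python, from plant import r, snapshot gives the robot as it stands.
- The arm moves only by the tool drive_tool, never from a script. Its argument "commands" is a list of rows, each an object of numbers: "wx", "wy", "wz": the turn, a rotation vector about the tool's x, y, z in rad; "dx", "dy", "dz": the shift along the tool's x, y, z in m; "claw": the opening, from 0 (shut) to 1 (fully open). A call has 1 to 12 rows; each row shifts and turns the commanded pose from where the row before left it, along the tool's axes as they then stand; what a row does not reach is not made up. A row lasts 1/10 s, in which the tool goes at most 50 mm and 8.59 degrees, less where a joint would pass 70% of its speed; a pose out of reach is approached as far as the arm can. A call is refused whole if a number of a shift passes 0.05 or a number of a turn 0.15, either way. A call with a gripper value outside its range is refused whole. The fingers move at their own pace and stop on an object; "grip_force" is the grip in N (left out, the last holds). Time passes only in rows, so rows that do not move let the fingers close. It gives the time, the measured TCP pose, the force and the opening at its end, in the units of the state.
- r.get_state(): the state, without advancing time (a new reading comes with each control period).
- snapshot(name): name is "scene" or "side" or "wrist"; returns a dict with "color" (420x560x3 uint8, red, green, blue), "fx", "fy", "cx", "cy" (pixels), "world_to_cam" (4x4, takes a point from world to camera coordinates); the wrist camera has in their place "T_tool_cam" (4x4, takes a point from camera to tool coordinates, whose origin is the TCP and whose axes are the flange's). Camera axes: x right, y up, looking along -z (the intrinsics and any distortion apply to the point x, -y, -z); pixel columns grow to the right and rows downward; lengths in m; the calibration is good to about 2 mm. A picture is of the moment at which its call begins: read the wrist's pose just before it. There is no depth.
- r.finish_job(): hands the job in, once; it reports no verdict.
The state is a dict: "clock": time; "q": joint angles; "qd": joint speeds; "joint_torque": joint torques, N m; "tool_pos": TCP position; "eef_rot": TCP orientation; "contact_force": force on the tool from outside, world axes, zero at the start; "moment": the same for the moment, N m; "opening": opening from 0.0 (shut) to 1.0 (fully open).
Only numpy, scipy, OpenCV 4.12 (cv2) and the standard library are available. Lean on these libraries where they do the work, as an engineer would, in place of code of your own. Each camera call takes 0.05 s, during which the arm holds its last target. There are 200 camera calls.

## Task

Shut the orange disc caddy: push its white sliding door fully home with your fingertips against the black rib, and only then push the blue latch lever over past its centre so that it snaps across behind the rib. Do not pinch or grasp the rib or the lever, and leave the cookie press, the plate with its disc and the spatula lying where they are.

Things in the scene. Friction and masses are not known exactly. Their poses are not given: they have to be found in the camera images.
- caddy: Orange box fixed to the counter, 140 (its x) by 280 (its y) by 98 mm high with rails. Origin: centre of its underside; z up. Its -x side carries the latch and looks roughly to the robot. The +y half of its top is an opening, steel discs inside; the -y half a fixed deck 88 mm above the counter. Rails 10 mm wide along both long sides and a stop across the +y end rise to 98 mm.
- door (a joint): White sliding door (119 by 132 by 4 mm, its top face 92.5 mm above the counter) running along the caddy's y between the rails. 0 m = fully shut over the opening, against its stop; it opens towards the caddy's -y, up to 0.13 m. Starts 0.07 to 0.125 open. About 1.5 N of friction; stays where it is left.
- rib_top (a point): Centre of the top edge of the black rib across the door's trailing (-y) end, 114.5 mm above the counter; moves with the door. Rib: 100 mm long (caddy x), 12 mm thick (caddy y, 6 mm either side), 22 mm high above the door. Push its -y face to +y to shut the door. Shut: at caddy (0, 0.010). Force on both faces at once counts as pinching.
- latch (a joint): Over-centre latch lever, swinging in the caddy's x-z plane. 0 rad = leaning 0.35 out (to caddy -x), unlatched, its start; 0.35 = upright, the centre; 1.2 = leaning 0.85 in over the door (+x), latched, its 40 mm steel tongue level behind the rib. Spring loaded from upright to the nearer stop: about 2 N at the tip starts it from 0, 4 N from 1.2. Clears the rib when the door is shut.
- latch_pivot (a point): The latch's hinge axis (runs along caddy y), fixed on the caddy's -x side at caddy (-0.076, -0.004, 0.100), just outside the near rail, between two dark steel cheeks.
- latch_tip (a point): Centre of the lever's free end, 63 mm from the pivot; moves with it. The outer 40 mm of the lever is a blue paddle 24 mm wide (along caddy y), 10 mm thick. Tip at start: caddy (-0.098, -0.004, 0.159); latched: (-0.029, -0.004, 0.142). Push the face that looks away from the door (-x side); force on both faces at once counts as pinching.
- press: Bystander: aluminium cookie press lying on its side, 240 mm long, 60 mm high, with a grey pistol grip and red button. Origin: under the middle of its length.
- plate: Bystander: white melamine plate, 180 mm across, 18 mm high. Origin: centre of its underside.
- disc: Bystander: steel cookie disc 56 mm across, 5 mm thick, lying on the plate. Origin: centre of its underside.
- spatula: Bystander: red spatula, 260 mm long, lying beyond the caddy. Origin: on the counter below the middle.

How it is judged:
By the outcome, as a careful person would: the job done as asked, in the order asked, and still so for the second after the job is handed in, with the robot touching nothing.
It also fails if it takes over 40 s, if anything falls off the work surface, if the arm or the gripper's body presses on something with over 40 N, if the wrist force passes 120 N, or if a joint passes its speed limit or range.

## Working session

There is one attempt and no reset: what is moved stays moved. The work goes in short steps, Python scripts to look and compute and a tool call to move; the robot and the scene stay as the last step left them, time stands still between calls to the robot, and variables do not carry over. Pictures are saved under pics/ and viewed, on a budget of 10 in all, crops included, one or two more only if the job needs it, and the job is handed in when it is done.

Besides the shell and the picture viewer there is one more tool, called after "Emit:" as a command line: name --argument value ..., lists and objects as JSON in quotes. drive_tool: Moves the arm, as the interface text tells. Its arguments: {"type":"object","properties":{"commands":{"type":"array","items":{"type":"object","properties":{"wx":{"type":"number"},"wy":{"type":"number"},"wz":{"type":"number"},"dx":{"type":"number"},"dy":{"type":"number"},"dz":{"type":"number"},"claw":{"type":"number"}}}},"grip_force":{"type":"number"}},"required":["commands"]}

```bash
mkdir -p pics; ls; cat > h.py <<'E'
import numpy as np, cv2
from plant import r, snapshot
from scipy.spatial.transform import Rotation as R
def snap(n, f=None):
    s=r.get_state(); d=snapshot(n)
    if 'world_to_cam' in d: d['c2w']=np.linalg.inv(np.array(d['world_to_cam']))
    else:
        T=np.eye(4);T[:3,:3]=R.from_quat(s['eef_rot']).as_matrix();T[:3,3]=s['tool_pos'];d['c2w']=T@np.array(d['T_tool_cam'])
    if f: cv2.imwrite('pics/'+f,d['color'][:,:,::-1]); np.save('pics/'+f+'.npy',{k:v for k,v in d.items()},allow_pickle=True)
    return d
def ray(d,u,v):
    x=np.array([(u-d['cx'])/d['fx'],-(v-d['cy'])/d['fy'],-1.]); w=d['c2w'][:3,:3]@x
    return d['c2w'][:3,3],w/np.linalg.norm(w)
def onz(d,u,v,z):
    o,w=ray(d,u,v); return o+w*(z-o[2])/w[2]
def tri(rs):
    A=0;b=0
    for o,w in rs:
        P=np.eye(3)-np.outer(w,w);A=A+P;b=b+P@o
    p=np.linalg.solve(A,b); return p,[np.linalg.norm((np.eye(3)-np.outer(w,w))@(p-o)) for o,w in rs]
def proj(d,p):
    c=np.linalg.inv(d['c2w'])@np.append(p,1); return d['cx']+d['fx']*c[0]/-c[2], d['cy']+d['fy']*-c[1]/-c[2]
def load(f): return np.load('pics/'+f+'.npy',allow_pickle=True).item()
E
python3 - <<'E'
from h import *
for n in('scene','side','wrist'):
    d=snap(n,n+'0.png'); print(n,{k:v for k,v in d.items() if k not in('color','c2w','world_to_cam')},d['c2w'][:3,3].round(3))
s=r.get_state();print(s)
E
```

```text
pics
scene {'fx': 483.19932311384173, 'fy': 483.19932311384173, 'cx': 278.87015946438896, 'cy': 210.99510996408526} [1.234 0.899 0.981]
side {'fx': 445.73446416947706, 'fy': 445.73446416947706, 'cx': 274.38822206289234, 'cy': 201.97542596709036} [-0.014  0.714  0.811]
wrist {'fx': 347.4670937778336, 'fy': 347.4670937778336, 'cx': 276.7449984650913, 'cy': 211.1517092969515, 'T_tool_cam': array([[ 1.23447181e-03,  9.47518283e-01,  3.19699202e-01,
         8.34570547e-02],
       [ 9.99998663e-01, -1.51268021e-03,  6.21903322e-04,
         1.86328278e-05],
       [ 1.07286742e-03,  3.19698007e-01, -9.47518883e-01,
        -1.33959730e-01],
       [ 0.00000000e+00,  0.00000000e+00,  0.00000000e+00,
         1.00000000e+00]])} [ 0.292 -0.559  0.383]
{'clock': 0.15, 'q': array([ 1.25582147,  0.68979476, -0.19453682,  1.56605486,  0.15732084,
        0.90252728, -0.21511217]), 'qd': array([-0.00016215, -0.00341669,  0.00068139, -0.00258298, -0.00037508,
        0.00216576,  0.00014522]), 'joint_torque': array([-1.66157959e-03, -5.27858555e+01, -1.26855779e+00, -1.53583807e+01,
       -5.25015942e-02,  3.93097944e-03,  1.22384026e-04]), 'tool_pos': array([ 0.21340432, -0.58695824,  0.24910577]), 'eef_rot': array([ 9.84826938e-01,  1.73537943e-01, -1.76676966e-04, -6.73173161e-04]), 'contact_force': array([0.0161662 , 0.18055622, 0.47890108]), 'moment': array([-0.02112329, -0.03841028,  0.00704586]), 'opening': 0.9959658348253354}
```

View pics/scene0.png

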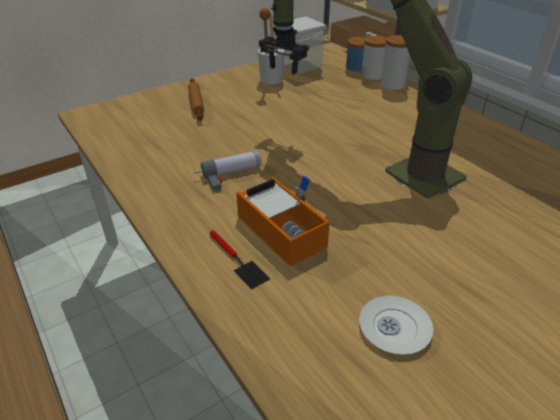

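View pics/side0.png

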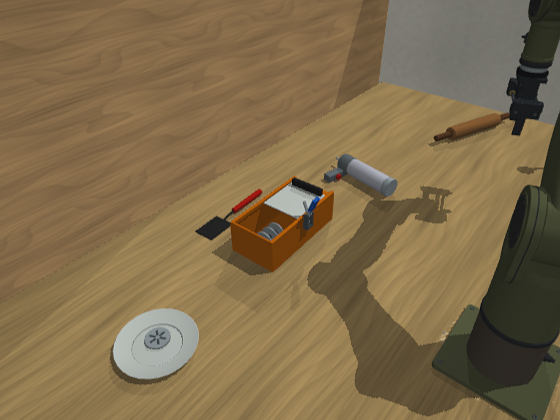

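The scene view shows the orange caddy near (282,218), with its rib at (261,188), blue lever at (304,186) and the press at (235,165). The side view shows the caddy at (282,225), rib at (307,186), lever at (312,205), press at (367,175), and the plate far off at (157,340).

```bash
python3 - <<'E'
from h import *
P={}
for n in('scene','side'):
    d=load(n+'0.png'); h=cv2.cvtColor(d['color'],cv2.COLOR_RGB2HSV)
    m=cv2.inRange(h,(5,200,90),(13,255,255)); 
    m[:150]=0
    nn,l,s,c=cv2.connectedComponentsWithStats(m); k=1+np.argmax(s[1:,4]); print(n,s[k])
    cs,_=cv2.findContours((l==k).astype('u1'),0,2); hull=cv2.convexHull(cs[0])
    ap=cv2.approxPolyDP(hull,2.5,True)[:,0]; 
    for u,v in ap: print(' ',u,v,'z.098',onz(d,u+.5,v+.5,.098).round(3),'z0',onz(d,u+.5,v+.5,0).round(3))
    b=cv2.inRange(h,(105,150,60),(125,255,255)); x0,y0,w,hh=s[k][:4]
    q=np.zeros_like(b); q[y0-25:y0+hh,x0-20:x0+w+20]=b[y0-25:y0+hh,x0-20:x0+w+20]
    pb=cv2.findNonZero(q); bc=pb[:,0].mean(0); print(' blue',len(pb),bc,cv2.boundingRect(pb)); 
    kk=cv2.inRange(h,(0,0,0),(180,255,55)); q=np.zeros_like(b); q[y0-10:y0+hh,x0:x0+w]=kk[y0-10:y0+hh,x0:x0+w]
    nn,l,s2,c2=cv2.connectedComponentsWithStats(q)
    for i in range(1,nn):
        if s2[i,4]>15: print(' black',s2[i],c2[i],cv2.minAreaRect(cv2.findNonZero((l==i).astype('u1'))), onz(d,*c2[i]+.5,.11).round(3))
    P[n]=ray(d,*bc+.5)
print('blue centre',tri(P.values()))
ims=[]
for n,(x,y) in(('scene',(190,140)),('side',(220,150))):
    ims.append(cv2.resize(load(n+'0.png')['color'][y:y+130,x:x+130,::-1],(400,400),interpolation=2))
cv2.imwrite('pics/crop.png',np.hstack(ims))
E
```

```text
scene [275 215  14  10  48]
  288 217 z.098 [0.613 0.022 0.098] z0 [ 0.544 -0.076  0.   ]
  281 224 z.098 [0.647 0.036 0.098] z0 [ 0.582 -0.06  -0.   ]
  275 222 z.098 [0.656 0.019 0.098] z0 [ 0.592 -0.079  0.   ]
  275 216 z.098 [ 0.641 -0.003  0.098] z0 [ 0.576 -0.104 -0.   ]Traceback (most recent call last):
  File "<stdin>", line 13, in <module>
TypeError: 'NoneType' object is not subscriptable
```

```bash
cat > m.py <<'E'
from h import *
P={};K={}
for n in('scene','side'):
    d=load(n+'0.png'); h=cv2.cvtColor(d['color'],cv2.COLOR_RGB2HSV)
    if n=='scene': print(h[235,300],h[205,250],h[225,288])
    m=cv2.inRange(h,(3,205,60),(13,255,255)); m[:150]=0
    m=cv2.morphologyEx(m,cv2.MORPH_CLOSE,np.ones((5,5)))
    nn,l,s,c=cv2.connectedComponentsWithStats(m); k=1+np.argmax(s[1:,4]); print(n,s[k])
    cs,_=cv2.findContours((l==k).astype('u1'),0,2); hull=cv2.convexHull(cs[0])
    ap=cv2.approxPolyDP(hull,2.5,True)[:,0]
    for u,v in ap: print(' ',u,v,'z.098',onz(d,u+.5,v+.5,.098).round(3),'z0',onz(d,u+.5,v+.5,0).round(3))
    x0,y0,w,hh=s[k][:4]
    def win(b):
        q=np.zeros_like(b);a=max(y0-25,0); q[a:y0+hh,x0-20:x0+w+20]=b[a:y0+hh,x0-20:x0+w+20]; return q
    pb=cv2.findNonZero(win(cv2.inRange(h,(105,150,60),(125,255,255)))); 
    if pb is not None: bc=pb[:,0].mean(0); print(' blue',len(pb),bc,cv2.boundingRect(pb),cv2.minAreaRect(pb)); P[n]=ray(d,*bc+.5)
    q=win(cv2.inRange(h,(0,0,0),(180,255,55)))
    nn,l,s2,c2=cv2.connectedComponentsWithStats(q)
    for i in range(1,nn):
        if s2[i,4]>15: print(' black',s2[i],c2[i].round(1),cv2.boxPoints(cv2.minAreaRect(cv2.findNonZero((l==i).astype('u1')))).round().tolist(), onz(d,*c2[i]+.5,.11).round(3))
print('blue centre',tri(list(P.values())))
E
python3 m.py; python3 - <<'E'
from h import *
ims=[]
for n,(x,y) in(('scene',(220,140)),('side',(220,150))):
    ims.append(cv2.resize(load(n+'0.png')['color'][y:y+130,x:x+130,::-1],(400,400),interpolation=2))
cv2.imwrite('pics/crop.png',np.hstack(ims))
E
```

```text
[ 15 230 143] [ 14 233 114] [103  23  77]
scene [ 238  196   89   68 2209]
  325 245 z.098 [0.599 0.175 0.098] z0 [ 0.529  0.094 -0.   ]
  292 263 z.098 [0.712 0.18  0.098] z0 [ 0.654  0.101 -0.   ]
  240 216 z.098 [ 0.725 -0.061  0.098] z0 [ 0.668 -0.167  0.   ]
  238 196 z.098 [ 0.681 -0.147  0.098] z0 [ 0.62  -0.263 -0.   ]
  301 204 z.098 [ 0.546 -0.006  0.098] z0 [ 0.47  -0.107  0.   ]
  325 225 z.098 [0.548 0.11  0.098] z0 [0.471 0.022 0.   ]
 blue 77 [304.32467532 182.85714286] (300, 177, 9, 13) ((304.3500061035156, 182.9499969482422), (6.324554920196533, 12.332881927490234), 18.434947967529297)
 black [247 180  28  16 182] [260.4 187.6] [[246.0, 190.0], [273.0, 179.0], [275.0, 185.0], [248.0, 196.0]] [ 0.61  -0.131  0.11 ]
side [261 191   1   2   2]
  261 192 z.098 [ 0.688 -0.045  0.098] z0 [ 0.785 -0.15   0.   ]
blue centre (array([1.13739992, 0.77292472, 0.86850563]), [np.float64(1.3336697238413488e-16)])
```

View pics/crop.png

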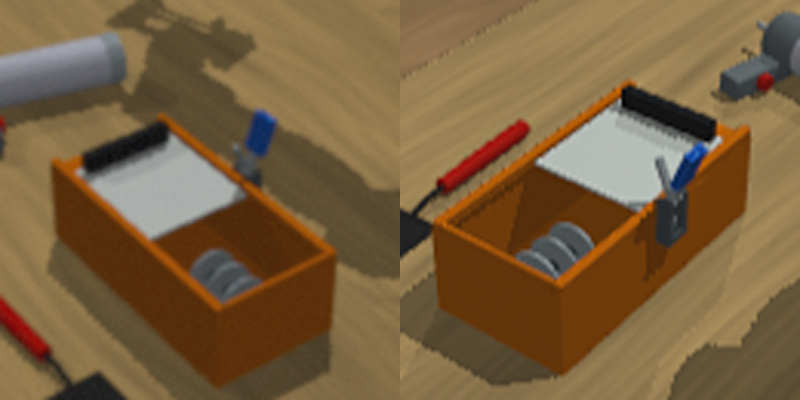

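The crop shows the caddy's four top corners in both views; the door is about 0.1 open with the rib near the caddy's -y end, and the lever leans out. I'll project those corners.

```bash
python3 - <<'E'
from h import *
s=400/130
a=load('scene0.png');b=load('side0.png')
S={'+x+y':(218,312),'-x+y':(333,255),'+x-y':(55,160),'-x-y':(163,118)}
D={'+x+y':(37,222),'-x+y':(160,285),'+x-y':(230,85),'-x-y':(348,130)}
def pa(p): return (220+p[0]/s,140+p[1]/s)
def pb(p): return (220+p[0]/s,150+p[1]/s)
C={}
for k in S:
    t=tri([ray(a,*pa(S[k])),ray(b,*pb(D[k]))]); C[k]=(onz(a,*pa(S[k]),.098)+onz(b,*pb(D[k]),.098))/2
    print(k,onz(a,*pa(S[k]),.098).round(3),onz(b,*pb(D[k]),.098).round(3),t[0].round(3),np.round(t[1],3))
o=sum(C.values())/4; y=(C['+x+y']+C['-x+y']-C['+x-y']-C['-x-y'])/2; x=(C['+x+y']+C['+x-y']-C['-x+y']-C['-x-y'])/2
print(o,np.linalg.norm(x),np.linalg.norm(y),'yaw',np.arctan2(y[1],y[0])-np.pi/2,np.arctan2(x[1],x[0]))
yaw=(np.arctan2(y[1],y[0])-np.pi/2)*.7+np.arctan2(x[1],x[0])*.3
T=np.array([[np.cos(yaw),-np.sin(yaw)],[np.sin(yaw),np.cos(yaw)]])
# rib top-edge ends: scene crop (83,155)-(165,124) top;  side crop (623,88)-(715,122)
for nm,d,f,pts in(('sc',a,pa,[(83,155),(167,122)]),('sd',b,pb,[(223,88),(316,122)])):
    for p in pts: w=onz(d,*f(p),.1145); print(nm,w.round(3),'caddy',(T.T@(w[:2]-o[:2])).round(3))
t=tri([ray(a,*pa((263,118))),ray(b,*pb((297,150)))]); print('tip',t,(T.T@(t[0][:2]-o[:2])).round(3)); print(yaw)
E
```

```text
+x+y [0.666 0.109 0.098] [0.658 0.103 0.098] [0.662 0.101 0.092] [0.002 0.002]
-x+y [0.534 0.105 0.098] [0.526 0.099 0.098] [0.529 0.098 0.093] [0.002 0.002]
+x-y [ 0.671 -0.168  0.098] [ 0.663 -0.165  0.098] [ 0.668 -0.172  0.093] [0.001 0.001]
-x-y [ 0.541 -0.168  0.098] [ 0.533 -0.173  0.098] [ 0.536 -0.177  0.093] [0.002 0.002]
[ 0.59905552 -0.0322764   0.098     ] 0.13112572547438828 0.27271218586876805 yaw 0.021446801164819673 0.03119879562798917
sc [ 0.654 -0.14   0.115] caddy [ 0.053 -0.109]
sc [ 0.555 -0.14   0.115] caddy [-0.047 -0.107]
sd [ 0.649 -0.137  0.115] caddy [ 0.048 -0.105]
sd [ 0.55  -0.145  0.115] caddy [-0.052 -0.111]
tip (array([ 0.50391943, -0.0481248 ,  0.15478853]), [np.float64(0.0024397853125527106), np.float64(0.0024397853125528255)]) [-0.095 -0.014]
0.02437239950377052
```

Emit:
drive_tool --commands '[{"wz": 0.11, "claw": 0}, {"wz": 0.11, "claw": 0}, {"wz": 0.105, "claw": 0}, {"dx": 0.028, "dy": -0.033, "dz": -0.002}, {"dx": 0.028, "dy": -0.033, "dz": -0.002}, {"dx": 0.028, "dy": -0.033, "dz": -0.002}, {"dx": 0.028, "dy": -0.033, "dz": -0.002}, {"dx": 0.028, "dy": -0.033, "dz": -0.002}, {"dx": 0.028, "dy": -0.033, "dz": -0.002}, {"dx": 0.028, "dy": -0.033, "dz": -0.002}]' --grip_force 10

```text
validation failed for argument at $.co...
```

Emit:
drive_tool --commands '[{"dx": 0.028, "dy": -0.033, "dz": -0.002}, {"dx": 0.028, "dy": -0.033, "dz": -0.002}, {"dx": 0.028, "dy": -0.033, "dz": -0.002}, {"dx": 0.028, "dy": -0.033, "dz": -0.002}, {"dx": 0.028, "dy": -0.033, "dz": -0.002}, {"dx": 0.028, "dy": -0.033, "dz": -0.002}, {"dx": 0.028, "dy": -0.033, "dz": -0.002}, {}, {}]'

```text
validation failed for argument at $.co...
```

```bash
python3 - <<'E'
from h import *
d=snap('wrist','w1.png'); s=r.get_state(); print(s['tool_pos'],s['eef_rot'],s['opening'],s['clock'],s['contact_force'])
E
```

```text
[ 0.21345414 -0.58704538  0.24923546] [ 9.84821485e-01  1.73569439e-01 -1.48592265e-04 -5.19892020e-04] 0.9982143398168568 0.2 [ 0.00607458 -0.28733458  0.10800183]
```

View pics/w1.png

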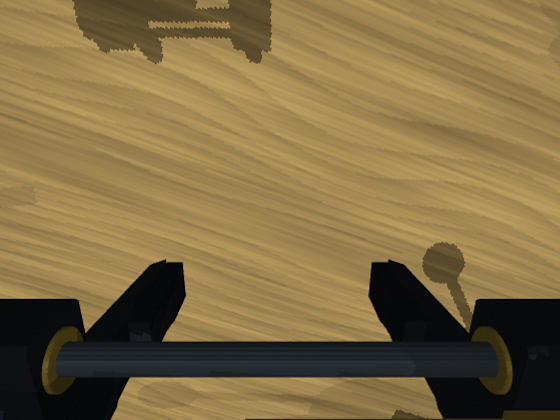

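The picture shows only the counter and open fingers, because both moves were refused. I'll retry with complete rows.

Emit:
drive_tool --commands '[{"dx": 0, "dy": 0, "dz": 0, "wx": 0, "wy": 0, "wz": 0.11, "claw": 0}, {"dx": 0, "dy": 0, "dz": 0, "wx": 0, "wy": 0, "wz": 0.11, "claw": 0}, {"dx": 0, "dy": 0, "dz": 0, "wx": 0, "wy": 0, "wz": 0.105, "claw": 0}, {"dx": 0.028, "dy": -0.033, "dz": -0.002, "wx": 0, "wy": 0, "wz": 0, "claw": 0}, {"dx": 0.028, "dy": -0.033, "dz": -0.002, "wx": 0, "wy": 0, "wz": 0, "claw": 0}, {"dx": 0.028, "dy": -0.033, "dz": -0.002, "wx": 0, "wy": 0, "wz": 0, "claw": 0}, {"dx": 0.028, "dy": -0.033, "dz": -0.002, "wx": 0, "wy": 0, "wz": 0, "claw": 0}, {"dx": 0.028, "dy": -0.033, "dz": -0.002, "wx": 0, "wy": 0, "wz": 0, "claw": 0}, {"dx": 0.028, "dy": -0.033, "dz": -0.002, "wx": 0, "wy": 0, "wz": 0, "claw": 0}, {"dx": 0.028, "dy": -0.033, "dz": -0.002, "wx": 0, "wy": 0, "wz": 0, "claw": 0}]' --grip_force 10

```text
clock: 1.2
tool_pos: [0.4049, -0.3502, 0.2638]
eef_rot: [1.0, 0.012, 0.0, -0.0]
contact_force: [1.0, -0.9, 0.5]
opening: 0.121
```

Emit:
drive_tool --commands '[{"dx": 0.028, "dy": -0.033, "dz": -0.002, "wx": 0, "wy": 0, "wz": 0, "claw": 0}, {"dx": 0.028, "dy": -0.033, "dz": -0.002, "wx": 0, "wy": 0, "wz": 0, "claw": 0}, {"dx": 0.028, "dy": -0.033, "dz": -0.002, "wx": 0, "wy": 0, "wz": 0, "claw": 0}, {"dx": 0.028, "dy": -0.033, "dz": -0.002, "wx": 0, "wy": 0, "wz": 0, "claw": 0}, {"dx": 0.028, "dy": -0.033, "dz": -0.002, "wx": 0, "wy": 0, "wz": 0, "claw": 0}, {"dx": 0.028, "dy": -0.033, "dz": -0.002, "wx": 0, "wy": 0, "wz": 0, "claw": 0}, {"dx": 0.0, "dy": -0.033, "dz": -0.002, "wx": 0, "wy": 0, "wz": 0, "claw": 0}, {"dx": 0, "dy": 0, "dz": 0, "wx": 0, "wy": 0, "wz": 0, "claw": 0}, {"dx": 0, "dy": 0, "dz": 0, "wx": 0, "wy": 0, "wz": 0, "claw": 0}]'

```text
clock: 2.1
tool_pos: [0.5664, -0.1162, 0.2776]
eef_rot: [1.0, 0.013, -0.0, 0.0]
contact_force: [0.0, -0.5, 0.3]
opening: 0.008
```

```bash
python3 - <<'E'
from h import *
d=snap('wrist','w2.png'); s=r.get_state(); print(s['tool_pos'],s['eef_rot'],s['opening'],s['clock'],s['contact_force'])
E
```

```text
[ 0.56609633 -0.11781778  0.2775916 ] [ 9.99933349e-01  1.15284278e-02 -3.22279180e-04  5.38319795e-04] 0.009693801528133948 2.15 [ 0.69826788 -1.13736949 -0.50335354]
```

View pics/w2.png

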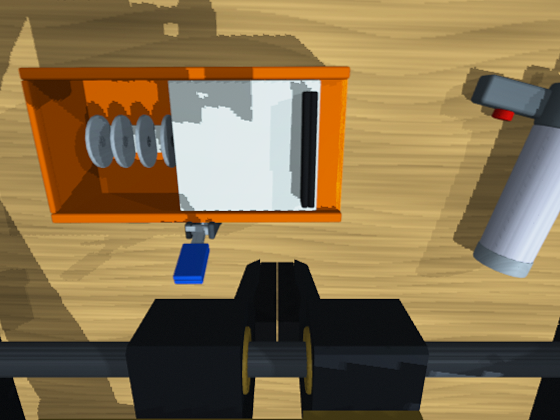

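The wrist view shows the rails' corners at (20,67), (350,67), (342,221) and (53,221). The rib is at (302–317, 92–207), the lever paddle at (175–209, 243–283), and the press sits well clear to the right.

```bash
python3 - <<'E'
from h import *
d=load('w2.png')
C=[onz(d,*p,.098) for p in((20,67),(53,221),(350,67),(342,221))]
for c in C: print(c.round(3))
o=sum(C)/4; y=(C[0]+C[1]-C[2]-C[3])/2; x=(C[0]+C[2]-C[1]-C[3])/2
print(o.round(4),np.linalg.norm(x),np.linalg.norm(y),np.arctan2(-y[0],y[1]),np.arctan2(x[1],x[0]))
h=cv2.cvtColor(d['color'],cv2.COLOR_RGB2HSV)
q=cv2.inRange(h,(0,0,0),(180,255,50)); q[:,:290]=0;q[:,325:]=0;q[:80]=0;q[215:]=0
pr=cv2.boundingRect(cv2.findNonZero(q)); print(pr)
yaw=.5*(np.arctan2(-y[0],y[1])+np.arctan2(x[1],x[0])); 
T=np.array([[np.cos(yaw),-np.sin(yaw)],[np.sin(yaw),np.cos(yaw)]]); f=lambda w:(T.T@(w[:2]-o[:2])).round(4)
for u in(pr[0],pr[0]+pr[2]):
  for v in(pr[1],pr[1]+pr[3]): w=onz(d,u,v,.1145); print(u,v,w.round(4),f(w))
b=cv2.findNonZero(cv2.inRange(h,(105,150,60),(125,255,255))); print(cv2.boxPoints(cv2.minAreaRect(b)),yaw)
for p in((174,277),(204,277),(175,283),(205,283)): w=onz(d,*p,.157); print('tip',w.round(4),f(w))
S=load('scene0.png');w,e=tri([ray(S,304.9+.5,178.4),ray(d,190,280)]);print(w,e,f(w))
E
```

```text
[0.665 0.101 0.098]
[0.528 0.098 0.098]
[ 0.673 -0.174  0.098]
[ 0.536 -0.18   0.098]
[ 0.6003 -0.0387  0.098 ] 0.1371190300480599 0.2768323238550583 0.02696713927223929 0.02997911251666228
(301, 92, 16, 115)
301 92 [ 0.6516 -0.1334  0.1145] [ 0.0486 -0.0961]
301 207 [ 0.5539 -0.1382  0.1145] [-0.0492 -0.0982]
317 92 [ 0.652  -0.1464  0.1145] [ 0.0486 -0.1091]
317 207 [ 0.5543 -0.1526  0.1145] [-0.0492 -0.1126]
[[172.42178 282.2467 ]
 [181.59949 238.65253]
 [209.8223  244.59418]
 [200.64459 288.18835]] 0.028473125894450786
tip [ 0.5041 -0.0329  0.157 ] [-0.096   0.0086]
tip [ 0.5048 -0.0576  0.157 ] [-0.0961 -0.0162]
tip [ 0.4985 -0.0333  0.157 ] [-0.1017  0.0083]
tip [ 0.4991 -0.0582  0.157 ] [-0.1017 -0.0167]
[ 0.50256128 -0.04590083  0.15425555] [np.float64(0.002222011453064894), np.float64(0.0022220114530648615)] [-0.0979 -0.0044]
```

Emit:
drive_tool --commands '[{"dx": 0.018, "dy": 0.033, "dz": 0, "wx": 0, "wy": 0, "wz": 0, "claw": 0}, {"dx": 0.018, "dy": 0.032, "dz": 0, "wx": 0, "wy": 0, "wz": 0, "claw": 0}, {"dx": 0, "dy": 0, "dz": 0.04, "wx": 0, "wy": 0, "wz": 0, "claw": 0}, {"dx": 0, "dy": 0, "dz": 0.04, "wx": 0, "wy": 0, "wz": 0, "claw": 0}, {"dx": 0, "dy": 0, "dz": 0.04, "wx": 0, "wy": 0, "wz": 0, "claw": 0}, {"dx": 0, "dy": 0, "dz": 0.03, "wx": 0, "wy": 0, "wz": 0, "claw": 0}, {"dx": 0, "dy": 0, "dz": 0.015, "wx": 0, "wy": 0, "wz": 0, "claw": 0}, {"dx": 0, "dy": 0, "dz": 0, "wx": 0, "wy": 0, "wz": 0, "claw": 0}]'

```text
clock: 2.95
tool_pos: [0.6023, -0.1823, 0.1109]
eef_rot: [1.0, 0.011, -0.002, -0.0]
contact_force: [0.1, 0.4, 0.4]
opening: 0.0
```

Emit:
drive_tool --commands '[{"dx": 0, "dy": -0.01, "dz": 0, "wx": 0, "wy": 0, "wz": 0, "claw": 0}, {"dx": 0, "dy": -0.01, "dz": 0, "wx": 0, "wy": 0, "wz": 0, "claw": 0}, {"dx": 0, "dy": -0.01, "dz": 0, "wx": 0, "wy": 0, "wz": 0, "claw": 0}, {"dx": 0, "dy": -0.01, "dz": 0, "wx": 0, "wy": 0, "wz": 0, "claw": 0}, {"dx": 0, "dy": -0.01, "dz": 0, "wx": 0, "wy": 0, "wz": 0, "claw": 0}, {"dx": 0, "dy": -0.01, "dz": 0, "wx": 0, "wy": 0, "wz": 0, "claw": 0}, {"dx": 0, "dy": -0.01, "dz": 0, "wx": 0, "wy": 0, "wz": 0, "claw": 0}, {"dx": 0, "dy": -0.01, "dz": 0, "wx": 0, "wy": 0, "wz": 0, "claw": 0}, {"dx": 0, "dy": -0.01, "dz": 0, "wx": 0, "wy": 0, "wz": 0, "claw": 0}, {"dx": 0, "dy": -0.01, "dz": 0, "wx": 0, "wy": 0, "wz": 0, "claw": 0}, {"dx": 0, "dy": -0.01, "dz": 0, "wx": 0, "wy": 0, "wz": 0, "claw": 0}, {"dx": 0, "dy": 0, "dz": 0, "wx": 0, "wy": 0, "wz": 0, "claw": 0}]'

```text
clock: 4.15
tool_pos: [0.6011, -0.0681, 0.1125]
eef_rot: [1.0, 0.013, -0.0, -0.001]
contact_force: [0.2, 0.5, 0.0]
opening: 0.004
```

Emit:
drive_tool --commands '[{"dx": 0, "dy": -0.004, "dz": 0, "wx": 0, "wy": 0, "wz": 0, "claw": 0}, {"dx": 0, "dy": -0.004, "dz": 0, "wx": 0, "wy": 0, "wz": 0, "claw": 0}, {"dx": 0, "dy": -0.004, "dz": 0, "wx": 0, "wy": 0, "wz": 0, "claw": 0}, {"dx": 0, "dy": -0.003, "dz": 0, "wx": 0, "wy": 0, "wz": 0, "claw": 0}]'

```text
clock: 4.55
tool_pos: [0.6005, -0.056, 0.1124]
eef_rot: [1.0, 0.012, -0.001, 0.0]
contact_force: [-1.1, -0.5, -0.5]
opening: 0.004
```

Emit:
drive_tool --commands '[{"dx": 0, "dy": -0.003, "dz": 0, "wx": 0, "wy": 0, "wz": 0, "claw": 0}, {"dx": 0, "dy": 0, "dz": 0, "wx": 0, "wy": 0, "wz": 0, "claw": 0}]'

```text
clock: 4.75
tool_pos: [0.6008, -0.0523, 0.1126]
eef_rot: [1.0, 0.012, -0.0, -0.0]
contact_force: [-0.9, 0.2, -0.8]
opening: 0.008
```

Emit:
drive_tool --commands '[{"dx": 0, "dy": -0.002, "dz": 0, "wx": 0, "wy": 0, "wz": 0, "claw": 0}, {"dx": 0, "dy": -0.002, "dz": 0, "wx": 0, "wy": 0, "wz": 0, "claw": 0}]'

```text
clock: 4.95
tool_pos: [0.6009, -0.0492, 0.1127]
eef_rot: [1.0, 0.012, 0.0, 0.0]
contact_force: [-1.9, -1.5, -0.3]
opening: 0.003
```

```bash
python3 - <<'E'
from h import *
d=snap('wrist','w3.png'); s=r.get_state(); print(s['tool_pos'],s['contact_force'])
E
```

```text
[ 0.60093746 -0.04861241  0.11270398] [-0.66508777 -0.62995269 -0.20222451]
```

View pics/w3.png

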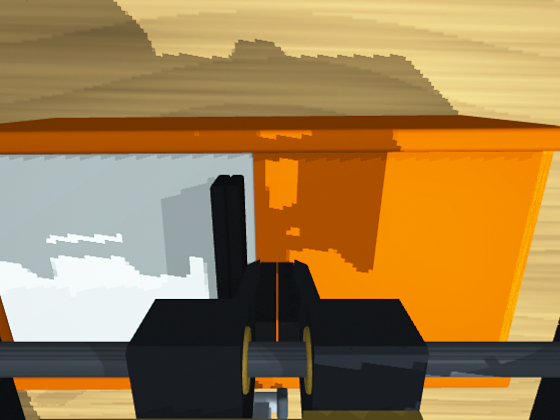

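Fingers are behind the rib, whose top spans columns 212–244; the door is nearly home. Continuing until the force rises.

Emit:
drive_tool --commands '[{"dx": 0, "dy": -0.002, "dz": 0, "wx": 0, "wy": 0, "wz": 0, "claw": 0}, {"dx": 0, "dy": -0.002, "dz": 0, "wx": 0, "wy": 0, "wz": 0, "claw": 0}]'

```text
clock: 5.2
tool_pos: [0.6009, -0.0471, 0.1128]
eef_rot: [1.0, 0.011, 0.0, 0.001]
contact_force: [-1.2, -7.6, -0.4]
opening: 0.004
```

```bash
python3 - <<'E'
from h import *
d=load('w3.png')
for u in (212,244): w=onz(d,u,178,.1145)-[.6003,-.0387,0]; print('caddy y',w[1]-.0285*w[0])
s=r.get_state(); print(s['tool_pos'],s['contact_force'])
E
```

```text
caddy y 0.014521791776572094
caddy y 0.0020683282667074364
[ 0.60086942 -0.04711401  0.11276359] [-1.18331186 -7.58116811 -0.39086664]
```

Emit:
drive_tool --commands '[{"dx": 0, "dy": -0.002, "dz": 0, "wx": 0, "wy": 0, "wz": 0, "claw": 0}, {"dx": 0, "dy": 0, "dz": 0, "wx": 0, "wy": 0, "wz": 0, "claw": 0}]'

```text
clock: 5.4
tool_pos: [0.6008, -0.0471, 0.1128]
eef_rot: [1.0, 0.011, 0.0, 0.003]
contact_force: [0.1, -8.9, -0.7]
opening: 0.007
```

Emit:
drive_tool --commands '[{"dx": 0, "dy": 0.007, "dz": 0, "wx": 0, "wy": 0, "wz": 0, "claw": 0}, {"dx": 0, "dy": 0.007, "dz": 0, "wx": 0, "wy": 0, "wz": 0, "claw": 0}, {"dx": 0, "dy": 0, "dz": -0.04, "wx": 0, "wy": 0, "wz": 0, "claw": 0}, {"dx": 0, "dy": 0, "dz": -0.04, "wx": 0, "wy": 0, "wz": 0, "claw": 0}, {"dx": 0, "dy": 0, "dz": -0.04, "wx": 0, "wy": 0, "wz": 0, "claw": 0}, {"dx": -0.035, "dy": 0, "dz": 0, "wx": 0, "wy": 0, "wz": 0, "claw": 0}, {"dx": -0.035, "dy": 0, "dz": 0, "wx": 0, "wy": 0, "wz": 0, "claw": 0}, {"dx": -0.035, "dy": -0.01, "dz": 0, "wx": 0, "wy": 0, "wz": 0, "claw": 0}, {"dx": -0.032, "dy": -0.003, "dz": 0, "wx": 0, "wy": 0, "wz": 0, "claw": 0}, {"dx": 0, "dy": 0, "dz": 0, "wx": 0, "wy": 0, "wz": 0, "claw": 0}, {"dx": 0, "dy": 0, "dz": 0, "wx": 0, "wy": 0, "wz": 0, "claw": 0}]'

```text
clock: 6.5
tool_pos: [0.4644, -0.0468, 0.2332]
eef_rot: [1.0, 0.012, 0.001, -0.0]
contact_force: [0.2, -0.8, 0.5]
opening: 0.003
```

```bash
python3 - <<'E'
from h import *
d=snap('wrist','w4.png'); s=r.get_state(); print(s['tool_pos'],s['eef_rot'],s['contact_force'])
E
```

```text
[ 0.46539638 -0.04693438  0.23316514] [ 9.99925341e-01  1.21436655e-02  1.34057043e-03 -2.16197512e-04] [-0.55946535  0.21219519  1.00563795]
```

View pics/w4.png

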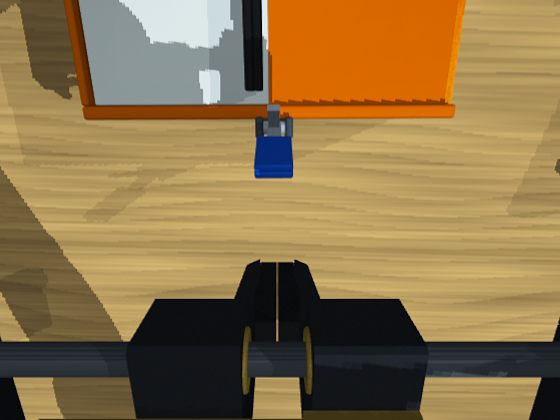

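The door stayed shut with the rib at column 253, and the lever (255–293, 105–177) is straight ahead of the fingers. Now I descend and push.

Emit:
drive_tool --commands '[{"dx": 0, "dy": 0, "dz": 0.042, "wx": 0, "wy": 0, "wz": 0, "claw": 0}, {"dx": 0, "dy": 0, "dz": 0.042, "wx": 0, "wy": 0, "wz": 0, "claw": 0}, {"dx": 0.008, "dy": 0, "dz": 0, "wx": 0, "wy": 0, "wz": 0, "claw": 0}, {"dx": 0.008, "dy": 0, "dz": 0, "wx": 0, "wy": 0, "wz": 0, "claw": 0}, {"dx": 0.008, "dy": 0, "dz": 0, "wx": 0, "wy": 0, "wz": 0, "claw": 0}, {"dx": 0.008, "dy": 0, "dz": 0, "wx": 0, "wy": 0, "wz": 0, "claw": 0}]'

```text
clock: 7.15
tool_pos: [0.4974, -0.0466, 0.1505]
eef_rot: [1.0, 0.012, 0.001, 0.0]
contact_force: [-0.9, -0.5, 0.4]
opening: 0.005
```

Emit:
drive_tool --commands '[{"dx": 0.008, "dy": 0, "dz": 0, "wx": 0, "wy": 0, "wz": 0, "claw": 0}, {"dx": 0.008, "dy": 0, "dz": 0, "wx": 0, "wy": 0, "wz": 0, "claw": 0}, {"dx": 0.008, "dy": 0, "dz": 0, "wx": 0, "wy": 0, "wz": 0, "claw": 0}, {"dx": 0.006, "dy": 0, "dz": 0, "wx": 0, "wy": 0, "wz": 0, "claw": 0}]'

```text
clock: 7.55
tool_pos: [0.5271, -0.0457, 0.149]
eef_rot: [1.0, 0.012, 0.001, 0.0]
contact_force: [-0.0, -0.2, -0.3]
opening: 0.005
```

Emit:
drive_tool --commands '[{"dx": 0.005, "dy": 0, "dz": 0, "wx": 0, "wy": 0, "wz": 0, "claw": 0}, {"dx": 0, "dy": 0, "dz": 0, "wx": 0, "wy": 0, "wz": 0, "claw": 0}, {"dx": 0, "dy": 0, "dz": 0, "wx": 0, "wy": 0, "wz": 0, "claw": 0}]'

```text
clock: 7.85
tool_pos: [0.5305, -0.0457, 0.1486]
eef_rot: [1.0, 0.012, -0.0, 0.0]
contact_force: [-0.3, 0.6, 0.3]
opening: 0.006
```

Now I retreat (back, then up) and look.

Emit:
drive_tool --commands '[{"dx": -0.04, "dy": 0, "dz": 0, "wx": 0, "wy": 0, "wz": 0, "claw": 0}, {"dx": -0.03, "dy": 0, "dz": 0, "wx": 0, "wy": 0, "wz": 0, "claw": 0}, {"dx": 0, "dy": 0, "dz": -0.04, "wx": 0, "wy": 0, "wz": 0, "claw": 0}, {"dx": 0, "dy": 0, "dz": -0.04, "wx": 0, "wy": 0, "wz": 0, "claw": 0}, {"dx": 0, "dy": 0, "dz": 0, "wx": 0, "wy": 0, "wz": 0, "claw": 0}]'

```text
clock: 8.35
tool_pos: [0.4629, -0.0477, 0.2326]
eef_rot: [1.0, 0.012, 0.004, 0.0]
contact_force: [0.7, -0.8, -0.4]
opening: 0.009
```

```bash
python3 - <<'E'
from h import *
d=snap('wrist','w5.png'); b=snap('side','s5.png'); s=r.get_state(); print(s['tool_pos'],s['contact_force'])
cv2.imwrite('pics/f.png',np.hstack([cv2.resize(d['color'][:260,:,::-1],None,fx=.7,fy=.7),cv2.resize(b['color'][150:280,220:350,::-1],(182,182)) ]))
h=cv2.cvtColor(d['color'],cv2.COLOR_RGB2HSV); p=cv2.findNonZero(cv2.inRange(h,(105,150,60),(125,255,255))); print(cv2.boundingRect(p))
T=lambda w:(w[0]-.6003+.0285*(w[1]+.0387), w[1]+.0387-.0285*(w[0]-.6003))
x,y,w,hh=cv2.boundingRect(p); print('paddle top end',T(onz(d,x+w/2,y,.142)))
q=cv2.inRange(h,(0,0,0),(180,255,50)); q[110:]=0;q[:,:200]=0;q[:,300:]=0; bb=cv2.boundingRect(cv2.findNonZero(q)); print(bb)
for u in(bb[0],bb[0]+bb[2]): print('rib y',T(onz(d,u,bb[1]+bb[3]-10,.1145)))
E
```

```text
[ 0.4609354  -0.04738424  0.22937229] [-0.49054855  0.22744496 -1.31528515]
(251, 47, 40, 61)
paddle top end (np.float64(-0.027168121018805252), np.float64(-0.0019980047147129584))
(241, 0, 20, 91)
rib y (np.float64(-0.044784116091805735), np.float64(0.01906138809522924))
rib y (np.float64(-0.04483938122092868), np.float64(0.005419574480031202))
```

View pics/f.png

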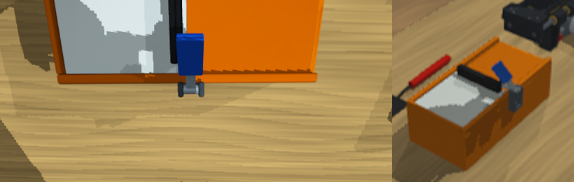

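The picture shows the paddle leaning in over the door with its tip at caddy x -0.027 (latched is -0.029). The rib is at caddy y about 0.012 (shut is 0.010), and the robot is clear.

```bash
python3 -c "
from h import *
print(r.finish_job())"
```

```text
the job is handed in; nothing more can be done
None
```

The caddy is shut and latched, and the job was handed in at about 8.5 s on the robot's clock. I pushed the door home with closed fingertips on the rib's -y face. I then backed off and pushed the lever's outer face past centre until it snapped over.

**Door:** in the last push against the stop the force rose to about 9 N with no further movement. The final picture puts the rib centre at caddy y of about 0.012, against 0.010 nominal, which is within the calibration error.

**Latch:** the paddle tip measured caddy x of about -0.027, against -0.029 nominal when latched. The tongue itself I only judged from the paddle's position.

**Other checks:**
- The robot was standing clear of everything when I handed in.
- The arm was never near the press, plate, disc or spatula. I did not re-measure their positions.
- My first two move calls were refused because the rows were incomplete; nothing moved, and I sent complete rows after that.

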